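# Slide a busbar across the drilling gap

## Task

The bent copper busbar has to lie over the gap between the two grey blocks, ready for drilling. Push the lock bolt fully out of its way by its ball knob, then slide the bar along its channel, without lifting it off, until it lies flat across the gap, resting on both blocks with at least 30 mm of its length on each (about equal is best). Leave the tools and parts around it where they are.

Things in the scene. Friction and masses are not known exactly. Their poses are not given: they have to be found in the camera images.
- guide: Fixed grey guide block, 240 mm long (x), 56 mm wide (y), 50 mm high; origin at the centre of its underside, x = feed direction (towards the rest block), z up. Its flat top (50 mm up) is a feed channel 34 mm wide between two steel strips 10 mm wide and 8 mm high; open at both ends. On its +y side, 18 mm either side of x = +100 mm, a ledge 49 mm high carries the lock bolt out to y = 123 mm.
- guide_exit (a point): Middle of the guide block's exit edge, on the channel floor, at (120, 0, 50) mm in the guide's frame. Here the gap begins.
- lock (a joint): Travel of the lock bolt, a square steel bar 10 mm wide and 10 mm high that lies across the channel at x = 100 mm of the guide, 1 mm above its floor, and blocks the busbar. It slides in the guide's +y direction: near 0 (0 to 8 mm at the start) = shut, 0.060 m = fully out. It is stiff (about 3 N) and stays where it is left.
- lock_knob (a point): Centre of the black ball knob (22 mm across) on top of the bolt's upright post (14 mm thick, 45 mm tall, from 60 mm above the table up into the ball). The ball's centre is 106 mm above the table and, with the bolt shut, at (100, 55) mm in the guide's frame; it moves with the bolt. The bolt itself reaches from 80 mm on the -y side of the post to 15 mm on its +y side.
- rest: Fixed plain grey rest block, 120 mm long (x), 90 mm wide (y), 50 mm high, in line with the guide within 6 mm and 0.05 rad, beyond a gap of 55 to 80 mm; origin at the centre of its underside, its x points away from the guide. Its top edges across the feed are rounded (12 mm).
- rest_edge (a point): Middle of the rest block's face towards the guide, at top height, at (-60, 0, 50) mm in the rest's frame. Here the gap ends.
- bar: Loose copper busbar, about 0.4 kg: a flat strip 190 mm long (x), 30 mm wide, 6 mm thick, with a lug bent straight up at its rear (-x) end, the full 30 mm wide, 6 mm thick, its top 46 mm above the underside. Origin at the middle of the strip's underside, x towards its tip. It starts in the guide's channel, 2 mm play each side, its tip behind the bolt.
- bar_tip (a point): Middle of the lower front edge of the busbar, at (95, 0, 0) mm in its frame.
- bar_tail (a point): Middle of the lower rear edge of the busbar, in the plane of the lug's rear face, at (-95, 0, 0) mm in its frame.
- tape: Bystander, loose: ring of black tape lying flat, 90 mm across, 19 mm high. Origin at its underside.
- insulator0: Bystander, loose: white ribbed standoff insulator, 42 mm across, 55 mm high, upright. Origin at its underside.
- insulator1: Bystander, loose: second white ribbed insulator, like the first. Origin at its underside.
- screwdriver: Bystander, loose: screwdriver lying flat, 190 mm long. Origin at its underside.
- wrench: Bystander, loose: steel wrench lying flat, 170 mm long. Origin at its underside.
- terminals: Bystander, loose: black terminal strip, 100 x 30 mm, 28 mm high. Origin at its underside.

How it is judged:
On the way, in this order (a step that is already met when the one before it is completed fails the run):
1. the lock bolt is pushed out (at least 50 of its 60 mm) (value of joint lock above 0.05 m), for 0.2 s.
2. the busbar lies across the gap with at least 30 mm on each block (x of bar_tip in the frame of rest above -0.03 m and x of bar_tail in the frame of guide below 0.09 m and y of bar_tip in the frame of rest between -0.04 and 0.04 m and height (world z) of bar_tip between 0.046 and 0.055 m and height (world z) of bar_tail between 0.046 and 0.055 m and angle between bar's own z axis and vertical below 0.06 rad), for 0.2 s.
At the end, for the whole second after the job is handed in: Bolt out at least 50 mm; busbar still and flat (0.06 rad, underside of both ends 46 to 55 mm above the table), touching both blocks, tip at least 30 mm past the rest's near face and within 40 mm of its middle line, tail at least 30 mm back from the guide's exit edge (all of step 2 and value of joint lock above 0.05 m and linear speed of bar below 0.01 m/s and contact force between bar and rest above 0.1 N and contact force between bar and guide above 0.1 N).
It fails at once if the busbar is lifted: either end of its underside more than 35 mm above the channel floor (height (world z) of any of bar_tip, bar_tail above 0.085 m).
It fails at once if a bystander is moved by more than 30 mm (distance of any of tape, insulator0, insulator1, screwdriver, wrench, terminals from where it was at the start of the episode above 0.03 m).
It also fails if it takes over 42 s, if anything falls off the work surface, if the arm or the gripper's body presses on something with over 40 N, if the wrist force passes 120 N, or if a joint passes its speed limit or range.

## Robot

A 7-joint arm with a two-finger parallel gripper is mounted at the origin on the work surface. World frame = base frame: x ahead of the robot, y to its left, z up, the work surface at z = 0. Lengths are in m, angles in rad, forces in N, time in s.
With the tool pointing down it reaches from about 0.375 to 0.925 m from the base axis. Payload 3.1 kg.
Tool frame: the origin (TCP) lies between the finger pads; the fingertips stand 19 mm ahead of it and the grasp point (between the pads) is the TCP; z points along the fingers, y is the direction in which the jaws open and shut (so a half turn about z gives the same grasp; the last joint's range is limited). The gripper opens to 85 mm and grips with 20 to 120 N. Pads are 22 mm wide; open, the fingers measure 114 mm over their backs; the gripper's body (76 mm by 85 mm) begins 54 mm behind the grasp point. The pads swing forward as they close: fully open they stand 13 mm farther back than shut.
Start: joints at [-1.329, 0.383, 0.044, 1.598, -0.018, 1.161, -0.05], TCP at [0.217, 0.613, 0.224] pointing down, gripper open.
Joint ranges: [-2.61, 2.61], [-0.41, 2.15], [-1.48, 1.57], [0, 2.5], [-1.57, 4.71], [0.05, 1.97], [-2.85, 2.85]. Speed limits (rad/s): [2.79, 2.79, 3.14, 3.14, 3.14, 3.14, 3.14].

## Interface

Orientations are given as a unit quaternion [x, y, z, w].
In Python, from bench import move_ptp, movel, move_j, move_gripper, pause, inverse_kinematics, read_camera, camera_params, MotionError, sign_off, look_for, tip_of, read_time_s, read_qpos, read_joint_vel, read_effort, read_eef_pos, read_tcp_rot, read_ft_force, read_ft_torque, read_finger_gap gives the robot as it stands. Calls block until the motion is done:
- move_ptp(position, orientation): joint-space move of the TCP to a pose.
- movel(position, orientation=None, speed=0.15): straight line of the TCP; orientation=None keeps the orientation; speed is the mean speed in m/s.
- move_j(angles): joint-space move.
- move_gripper(opening, effort=None): finger opening in m; effort is the grip in N (None keeps the last); returns when the fingers have stopped.
- pause(seconds).
- inverse_kinematics(position, orientation): joint angles nearest the present ones, or None.
- read_camera(name): name is "scene" or "top"; returns the picture (420x560x3 uint8, red, green, blue); there is no depth.
- camera_params(name): a dict with "K" (3x3 intrinsics, pixels), "dist_coeffs" ([k1, k2, p1, p2, k3] as OpenCV has them; the pictures are not rectified), "camera_from_world" (4x4, takes a point from world to camera coordinates). Camera axes: x right, y down, z forward; pixel columns grow to the right and rows downward; lengths in m; the calibration is good to about 2 mm. A picture is of the moment at which its call begins. camera_params takes no time and is no camera call.
A pose or a line that the arm cannot do raises MotionError and nothing moves.
- sign_off(): hands the job in, once; it reports no verdict.
Trained networks look in the newest picture that a camera, given by its name, has taken for a name from the list of things; names that differ only in an ending like _2 or _b are one class to them, and where a whole thing is asked for, a point or a joint stands for the part that bears it (a point fixed in the world has none). Each returns a list of dicts, best first, with "confidence" (0 to 1); they miss things now and then, are a little off and sometimes report something else, mostly with a low value. They report only what shows in the picture. A call takes as long as a camera call.
- look_for(camera, name): "at" ([column, row] in pixels, amid what is visible of it).
- tip_of(camera, name): "at" ([column, row] in pixels: a listed point, or the origin of a listed thing).
Readings, each from a call of its own:
- read_time_s(): time.
- read_qpos(): joint angles.
- read_joint_vel(): joint speeds.
- read_effort(): joint torques, N m.
- read_eef_pos(): TCP position.
- read_tcp_rot(): TCP orientation.
- read_ft_force(): force on the tool from outside, world axes, zero at the start.
- read_ft_torque(): the same for the moment, N m.
- read_finger_gap(): finger opening in m.
Only numpy, scipy, OpenCV 4.12 (cv2) and the standard library are available. Lean on these libraries where they do the work, as an engineer would, in place of code of your own. Each camera call takes 0.05 s, during which the arm holds its last target.

## Working session

There is one attempt and no reset: what is moved stays moved. The work goes in short steps, each a Python script; the robot and the scene stay as the last script left them, time stands still between calls to the robot, and variables do not carry over. Pictures are saved under pics/ and viewed, and the job is handed in when it is done.

```bash
mkdir -p pics; cat > h.py <<'E'
from bench import *
import numpy as np, cv2
def ray(cam,uv):
    p=camera_params(cam);K=np.array(p["K"]);d=np.array(p["dist_coeffs"]);T=np.array(p["camera_from_world"])
    n=cv2.undistortPoints(np.array([[uv]],float),K,d)[0,0]
    R=T[:3,:3];o=-R.T@T[:3,3];return o,R.T@np.array([n[0],n[1],1.])
def atz(cam,uv,z):
    o,d=ray(cam,uv);return o+d*(z-o[2])/d[2]
def proj(cam,P):
    p=camera_params(cam);T=np.array(p["camera_from_world"])
    return cv2.projectPoints(np.atleast_2d(np.array(P,float)),cv2.Rodrigues(T[:3,:3])[0],T[:3,3],np.array(p["K"]),np.array(p["dist_coeffs"]))[0][:,0]
def snap(cam,name):
    im=read_camera(cam);cv2.imwrite(f"pics/{name}.png",im[:,:,::-1]);return im
E
python3 - <<'E'
from h import *
np.set_printoptions(precision=4,suppress=True)
Z=dict(guide=0,guide_exit=.05,lock_knob=.106,rest=0,rest_edge=.05,bar=.05,bar_tip=.05,bar_tail=.05,tape=0,insulator0=0,insulator1=0,screwdriver=0,wrench=0,terminals=0)
for c in("scene","top"):
    snap(c,c+"0"); 
    print(c,ray(c,(280,210)))
    for n,z in Z.items():
        for r in tip_of(c,n)[:2]: print(n,np.round(r["at"],1),round(r["confidence"],2),atz(c,r["at"],z)[:2])
print(read_time_s(),read_eef_pos(),read_tcp_rot())
E
```

```text
scene (array([1.2788, 0.0973, 0.7503]), array([-0.7499, -0.0595, -0.6592]))
guide [311.3 229.3] 0.76 [0.4927 0.1187]
guide_exit [264.2 213.3] 0.76 [ 0.4995 -0.0049]
lock_knob [270.2 213.6] 0.44 [0.5613 0.0175]
rest [213.4 226.4] 0.6 [ 0.5107 -0.1394]
rest [350.3 254.2] 0.59 [0.5709 0.218 ]
rest_edge [232.4 210.7] 0.57 [ 0.4987 -0.0876]
rest_edge [382.4 243.8] 0.41 [0.5761 0.2872]
bar [320.9 217. ] 0.67 [0.4974 0.1398]
bar_tip [287.  215.8] 0.87 [0.5025 0.0539]
bar_tail [362.5 219. ] 0.62 [0.4931 0.2449]
tape [308.6 204.7] 0.87 [0.3938 0.1075]
insulator0 [351.1 253.9] 0.92 [0.5697 0.22  ]
insulator1 [351.1 253.9] 0.92 [0.5697 0.22  ]
screwdriver [380.6 245.2] 0.54 [0.5314 0.2958]
wrench [380.4 244.3] 0.74 [0.5283 0.2955]
wrench [310.5 264.3] 0.62 [0.6147 0.1213]
terminals [168.2 203.3] 0.59 [ 0.4322 -0.2867]
top (array([0.3237, 0.0365, 1.3289]), array([ 0.1943,  0.0103, -0.9809]))
guide [334.5 242.4] 0.27 [ 0.5008 -0.0882]
guide_exit [299.3 243.2] 0.95 [0.4932 0.0032]
lock_knob [291.6 215.9] 0.55 [0.5513 0.022 ]
rest [353.8 245.2] 0.64 [ 0.4929 -0.1375]
rest_edge [335.8 238.1] 0.91 [ 0.5048 -0.087 ]
bar [238.5 241.1] 0.88 [0.5   0.153]
bar_tip [278.2 239.8] 0.84 [0.5022 0.0551]
bar_tail [204.7 243.4] 0.89 [0.4951 0.2367]
tape [260.  281.7] 0.62 [0.4029 0.1027]
tape [353.6 243.7] 0.24 [ 0.4968 -0.1371]
insulator0 [251.  200.8] 0.83 [0.6122 0.1257]
insulator0 [215.5 215.2] 0.77 [0.5751 0.2177]
insulator1 [251.  200.8] 0.83 [0.6122 0.1257]
insulator1 [215.5 215.2] 0.77 [0.5751 0.2177]
screwdriver [370.7 201.8] 0.75 [ 0.606  -0.1857]
wrench [179.9 232.3] 0.83 [0.5312 0.3094]
wrench [241.  242.5] 0.68 [0.5032 0.1512]
terminals [412.9 267.6] 0.67 [ 0.4333 -0.2869]
terminals [353.8 243.8] 0.42 [ 0.4965 -0.1376]
1.5 [0.2166 0.6128 0.224 ] [ 0.1691  0.9856 -0.     -0.    ]
```

```bash
python3 -c "
import cv2
for c,(a,b,d,e) in dict(scene0=(140,280,120,420),top0=(160,320,150,450)).items():
    i=cv2.imread(f'pics/{c}.png');cv2.imwrite(f'pics/{c}c.png',cv2.resize(i[a:b,d:e],None,fx=2.6,fy=2.6,interpolation=cv2.INTER_CUBIC))
"
```

```text
(no output)
```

View pics/scene0c.png

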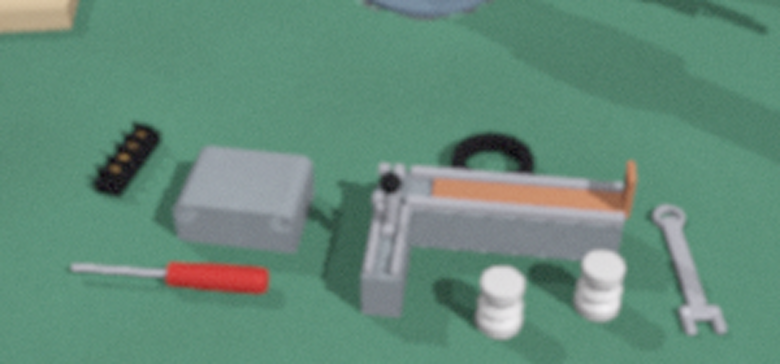

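View pics/top0c.png

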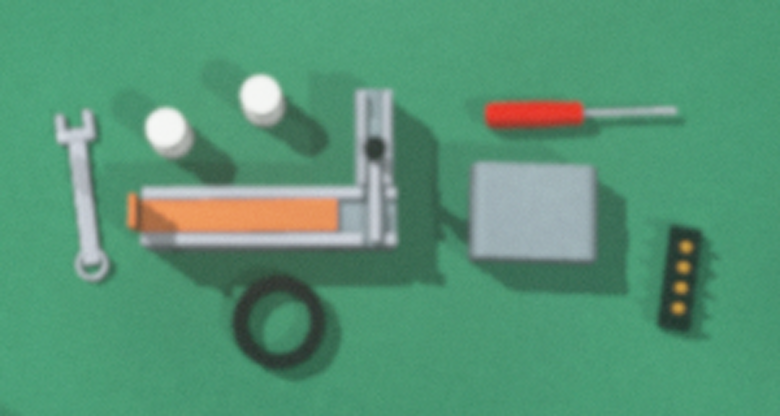

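The top view shows the guide's feed running along world −y, with the bolt at crop (375,200) and its knob at (375,148). The bar's lug is at crop (133,210). I'll overlay my pose estimate to check it.

```bash
python3 - <<'E'
from h import *
def up(c):return (150+c[0]/2.6,160+c[1]/2.6)
for c in [(141,187),(397,187),(141,246),(397,246)]: print(atz("top",up(c),.058))
for c in [(473,163),(596,167),(471,258),(595,260)]: print('rest',atz("top",up(c),.05))
print('lugtop',[atz("top",up(c),.096) for c in [(128,194),(128,230),(138,194)]])
print('knob',atz("top",up((375,148)),.106))
for q in ([1,0,0,0],[0,1,0,0],[.7071068,.7071068,0,0],[.7071068,-.7071068,0,0]):
  for p in ([.515,.02,.105],[.6,.02,.105],[.497,.27,.09],[.497,.07,.09]): 
    r=inverse_kinematics(p,q);print(q,p,None if r is None else np.round(r,2))
E
```

```text
[0.52253252 0.2370709  0.058     ]
[ 0.51991883 -0.00532311  0.058     ]
[0.46641675 0.23611157 0.058     ]
[ 0.46400268 -0.0043713   0.058     ]
rest [ 0.5434455 -0.0785091  0.05     ]
rest [ 0.53814219 -0.19618716  0.05      ]
rest [ 0.45268591 -0.07415147  0.05      ]
rest [ 0.4491788  -0.19135405  0.05      ]
lugtop [array([0.51020006, 0.24296972, 0.096     ]), array([0.47693353, 0.24233934, 0.096     ]), array([0.51011057, 0.23372972, 0.096     ])]
knob [0.5487716 0.0157358 0.106    ]
[1, 0, 0, 0] [0.515, 0.02, 0.105] [-0.89  0.4   0.91  2.05 -0.41  0.88 -1.32]
[1, 0, 0, 0] [0.6, 0.02, 0.105] [-0.74  0.55  0.82  1.85 -0.49  0.96 -1.28]
[1, 0, 0, 0] [0.497, 0.27, 0.09] [-1.09  0.45  0.62  1.93 -0.34  0.87 -1.86]
[1, 0, 0, 0] [0.497, 0.07, 0.09] [-0.9   0.36  0.79  2.09 -0.35  0.82 -1.48]
[0, 1, 0, 0] [0.515, 0.02, 0.105] [-0.62  0.31  0.58  2.04 -0.23  0.85  1.65]
[0, 1, 0, 0] [0.6, 0.02, 0.105] [-0.51  0.46  0.51  1.84 -0.28  0.91  1.69]
[0, 1, 0, 0] [0.497, 0.27, 0.09] [-0.75  0.39  0.21  1.92 -0.11  0.85  1.09]
[0, 1, 0, 0] [0.497, 0.07, 0.09] [-0.64  0.3   0.47  2.08 -0.19  0.8   1.52]
[0.7071068, 0.7071068, 0, 0] [0.515, 0.02, 0.105] [-0.72  0.33  0.69  2.05 -0.28  0.85  0.13]
[0.7071068, 0.7071068, 0, 0] [0.6, 0.02, 0.105] [-0.62  0.49  0.65  1.84 -0.36  0.93  0.19]
[0.7071068, 0.7071068, 0, 0] [0.497, 0.27, 0.09] [-0.96  0.41  0.46  1.93 -0.24  0.85 -0.37]
[0.7071068, 0.7071068, 0, 0] [0.497, 0.07, 0.09] [-0.75  0.32  0.6   2.08 -0.25  0.81  0.  ]
[0.7071068, -0.7071068, 0, 0] [0.515, 0.02, 0.105] [-1.16  0.77  1.38  2.06 -0.88  1.1  -2.5 ]
[0.7071068, -0.7071068, 0, 0] [0.6, 0.02, 0.105] [-1.02  0.96  1.37  1.86 -1.01  1.25 -2.46]
[0.7071068, -0.7071068, 0, 0] [0.497, 0.27, 0.09] [-0.54  0.39 -0.04  1.91  0.02  0.85  2.56]
[0.7071068, -0.7071068, 0, 0] [0.497, 0.07, 0.09] [ 0.8   0.64 -1.24  2.02  0.72  1.02  2.35]
```

```bash
python3 - <<'E'
from h import *
q=[0,1,0,0]
move_gripper(0.0)
move_ptp([.508,.018,.22],q)
movel([.508,.018,.104],speed=.2)
print(read_time_s(),read_finger_gap(),read_eef_pos(),read_ft_force())
movel([.570,.018,.104],speed=.06)
print(read_eef_pos(),read_ft_force())
x=.570
while x<.604:
    x+=.003; movel([x,.018,.104],speed=.05); f=read_ft_force(); print(round(x,3),np.round(f,1))
    if abs(f[0])>12: break
print(read_eef_pos())
snap("top","top1");snap("scene","scene1")
for c in("top","scene"):
  for r in tip_of(c,"lock_knob")[:2]:print(c,r,atz(c,r["at"],.106))
print(read_time_s())
for c in("top1","scene1"):
    i=cv2.imread(f'pics/{c}.png');cv2.imwrite(f'pics/{c}c.png',cv2.resize(i[130:320,150:450],None,fx=2.6,fy=2.6,interpolation=cv2.INTER_CUBIC))
E
```

```text
5.3583 0.00014863603820366983 [0.50892992 0.01815498 0.10468702] [-0.8708938   0.19815433  0.59401803]
[0.57092126 0.01784977 0.1043559 ] [-1.77464141  0.18050579  3.70831821]
0.573 [-2.6 -0.6  4.4]
0.576 [-1.6 -0.2  4.4]
0.579 [-1.3 -0.7  5.3]
0.582 [-2.1 -0.   5.2]
0.585 [-1.4 -0.4  5.1]
0.588 [-2.3 -0.5  4.9]
0.591 [-2.4 -0.4  5.1]
0.594 [-7.1  0.1 10.3]
0.597 [-12.6  -0.8  15.2]
[0.59196592 0.01765327 0.10402483]
scene {'at': [263.1, 226.2], 'confidence': 0.72} [0.60587063 0.00621302 0.106     ]
8.9917
```

View pics/top1c.png

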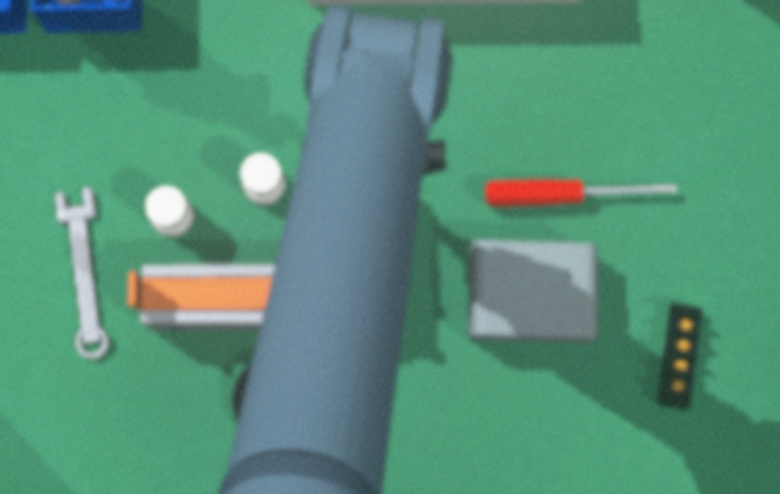

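View pics/scene1c.png

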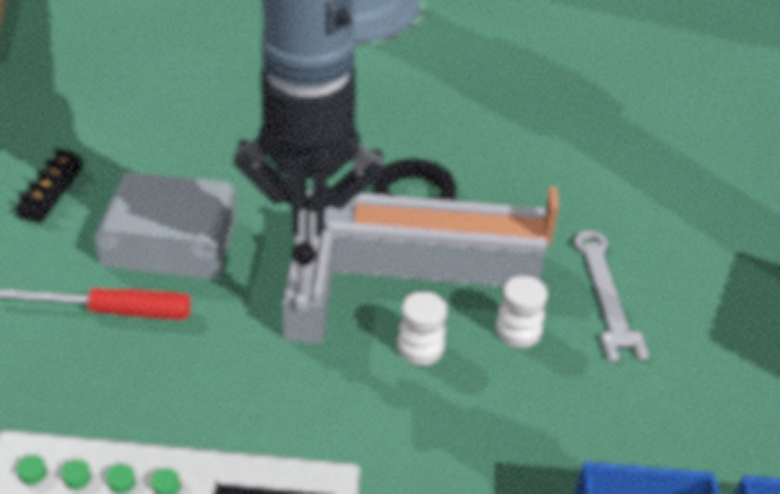

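The force rose sharply at x≈0.592, so the bolt is at its end stop. The scene view shows the knob far out along the ledge, at crop (305,253). Next is pushing the bar from behind the lug.

```bash
python3 - <<'E'
from h import *
q=[.7071068,.7071068,0,0]
movel([.565,.018,.11],speed=.15)
movel([.53,.05,.2],speed=.2)
snap("top","top2")
move_ptp([.495,.275,.19],q)
movel([.495,.275,.083],speed=.2)
print(read_time_s(),read_eef_pos(),read_ft_force())
f0=np.array(read_ft_force())
y=.275
while y>.095:
    y-=.02; movel([.4935+(y-.11)*.01,max(y,.095),.083],speed=.07); f=np.array(read_ft_force())-f0; print(round(y,3),np.round(f,1))
    if np.linalg.norm(f)>15: break
print(read_time_s(),read_eef_pos())
for c in("top","scene"):
  snap(c,c+"3")
  for n,z in(("bar_tip",.05),("bar_tail",.05),("rest_edge",.05),("guide_exit",.05),("lock_knob",.106)):
    for r in tip_of(c,n)[:1]:print(c,n,round(r["confidence"],2),atz(c,r["at"],z))
  i=cv2.imread(f'pics/{c}3.png');cv2.imwrite(f'pics/{c}3c.png',cv2.resize(i[130:320,150:450],None,fx=2.6,fy=2.6,interpolation=cv2.INTER_CUBIC))
E
```

```text
12.4167 [0.49603653 0.27491799 0.08378953] [-0.50777286 -0.49159123  0.93675021]
0.255 [ 1.1  1.3 -0.9]
0.235 [-0.2 -0.1 -0.6]
0.215 [ 1.   0.8 -1.2]
0.195 [ 1.2  1.7 -0.4]
0.175 [ 0.2  1.1 -0.8]
0.155 [-0.2  0.5 -0.7]
0.135 [ 0.7  0.2 -0.6]
0.115 [-0.3  0.8 -1.5]
0.095 [ 0.8  0.3 -1. ]
0.075 [ 0.5  0.7 -0.7]
16.5667 [0.4931864  0.09515939 0.08301561]
top bar_tip 0.81 [ 0.50028399 -0.10740431  0.05      ]
top bar_tail 0.67 [0.48934731 0.08153761 0.05      ]
top rest_edge 0.78 [ 0.49643012 -0.07765046  0.05      ]
top guide_exit 0.93 [ 0.49585893 -0.00123232  0.05      ]
top lock_knob 0.73 [0.60981021 0.01661017 0.106     ]
scene bar_tip 0.97 [ 0.50047513 -0.10684663  0.05      ]
scene bar_tail 0.79 [0.49763321 0.07986383 0.05      ]
scene rest_edge 0.86 [ 0.49433627 -0.08389019  0.05      ]
scene guide_exit 0.82 [ 0.50218514 -0.00478762  0.05      ]
scene lock_knob 0.63 [0.60171859 0.01052122 0.106     ]
```

View pics/top3c.png

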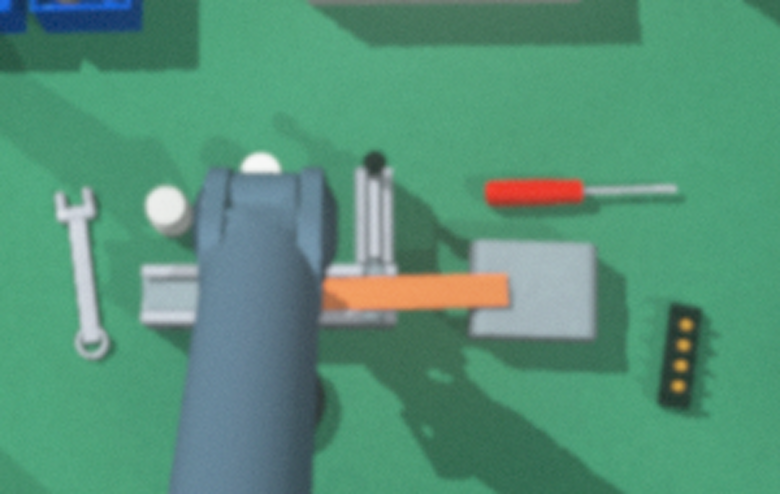

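View pics/scene3c.png

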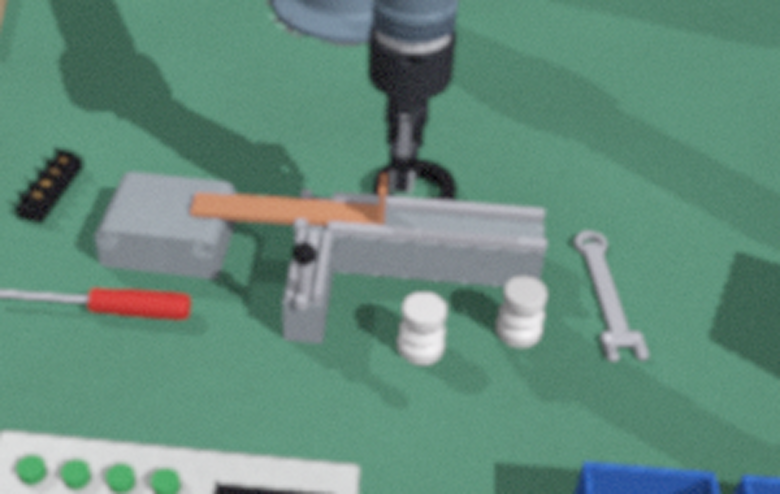

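The bar bridges the gap with its tip at top crop (509,290), about 29 mm onto the rest, and the bolt is still out. It needs about 28 mm more to centre over the gap.

```bash
python3 - <<'E'
from h import *
movel([.493,.067,.083],speed=.06)
print(read_eef_pos(),read_ft_force())
movel([.494,.10,.085],speed=.1)
movel([.494,.13,.2],speed=.2)
move_ptp([.40,.35,.25],[.7071068,.7071068,0,0])
pause(.3)
for c in("top","scene"):
  snap(c,c+"4")
  for n,z in(("bar_tip",.05),("bar_tail",.05),("rest_edge",.05),("guide_exit",.05),("lock_knob",.106)):
    for r in tip_of(c,n)[:1]:print(c,n,round(r["confidence"],2),atz(c,r["at"],z))
  i=cv2.imread(f'pics/{c}4.png');cv2.imwrite(f'pics/{c}4c.png',cv2.resize(i[130:320,150:450],None,fx=2.6,fy=2.6,interpolation=cv2.INTER_CUBIC))
print(read_time_s())
E
```

```text
[0.49301362 0.0660894  0.08302094] [-0.12195784 -0.2276801   0.61241386]
top bar_tip 0.89 [ 0.49668788 -0.13573303  0.05      ]
top bar_tail 0.76 [0.49745916 0.05218418 0.05      ]
top rest_edge 0.82 [ 0.49815356 -0.07893168  0.05      ]
top guide_exit 0.58 [ 0.49683729 -0.00247992  0.05      ]
top lock_knob 0.78 [0.61083138 0.01971466 0.106     ]
scene bar_tip 0.77 [ 0.49423745 -0.13921657  0.05      ]
scene bar_tail 0.98 [0.48787274 0.05326042 0.05      ]
scene rest_edge 0.77 [ 0.50006089 -0.08234182  0.05      ]
scene lock_knob 0.69 [0.603697   0.00777772 0.106     ]
20.875
```

View pics/top4c.png

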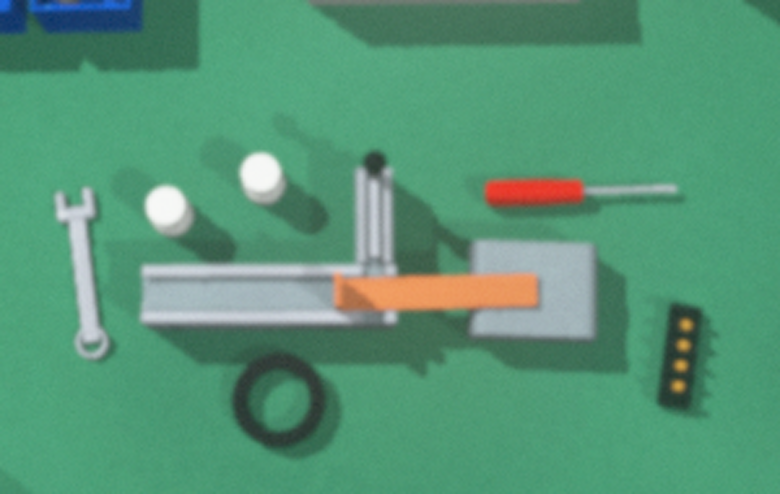

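View pics/scene4c.png

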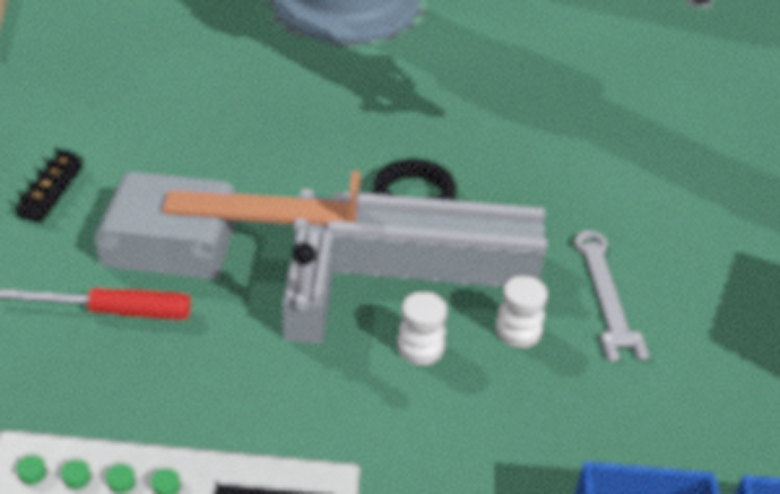

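The bar lies flat across the gap from top crop (336,292) to (538,290), about 55–58 mm on each block. The knob is out at (375,162) and the bystanders haven't moved.

```bash
python3 -c "
from bench import *
sign_off();print(read_time_s())"
```

```text
the job is handed in; nothing more can be done
the job is handed in; nothing more can be done
```

The busbar now lies across the gap on both blocks, and I handed the job in after about 21 s of the 42 s allowed. `sign_off` reports no verdict.

- **Bolt:** I pushed it out by the ball knob with closed fingers until the force jumped to about 13 N at the end stop. The knob ended at about x = 0.61 m in the top view and 0.604 m in the scene view. I take that as fully out, roughly 60 mm.
- **Bar:** I pushed it along the channel from behind its lug, in two stages with a camera check between them. Forces stayed within about 2 N.
- **Final position:** The last top view puts the tip about 57 mm onto the rest and the tail about 55 mm back from the guide's exit. The bar looks flat and close to the middle line.
- **Surroundings:** The tools and parts around it look unmoved in the pictures.

**Where the checks disagreed:** the two cameras differed by up to about 12 mm sideways, 10 mm at the bar's tail and 12 mm at the knob. The networks also missed a few points: the knob in the top view while the arm covered it, and the guide exit in the last scene view. Neither leaves the overlap near its 30 mm limit. I had no reading for contact forces, so I judged the bar flat and resting on both blocks from the pictures alone.

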